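Find the correctly sprung gap with a feeler gauge

TASK

One of the four sprung gaps in the test fixture grips a feeler leaf with the proper light drag; two are slack and one is seized. Take the feeler gauge with the plain rectangular handle out of the wooden rack, slide its leaf gently into the gaps, never pushing harder than about 12 N, until you feel which one drags properly, and leave the gauge standing upright there, with about half of its leaf in the gap and held by that gap alone. Never let the leaf reach the bottom of the fixture, and leave everything else where it is.

Things in the scene. Friction and masses are not known exactly. Their poses are not given: they have to be found in the camera images.
- gauge: the feeler gauge to use, standing upright in one of the rack's three slots. Rectangular black handle 24 (x) x 16 (y) x 40 (z) mm; origin at the centre of the handle's underside (the shoulder, which rests on the rack's top). The steel leaf hangs below along -z. Grip the handle across its 16 mm (fingers closing along y), the TCP about 25 mm above the shoulder. About 60 g in all
- leaf: the gauge's steel leaf, rigidly fixed to its handle (same origin and axes): 20 mm wide (x), 5 mm thick (y), reaching 70 mm below the shoulder; the last 10 mm taper to 2 mm thick at the tip
- leaf_tip (a point): centre of the leaf's lower end, 70 mm below the gauge's origin
- rack: fixed wooden rack 180 (x) x 56 (y) x 80 (z) mm, origin at the centre of its underside; three 25 x 9 mm slots, 76 mm deep, in a row along its x, 55 mm apart, each with a gauge; the gauges' x axes lie along the rack's x. Which gauge is in which slot varies
- fixture: fixed grey test fixture, 80 (x) x 164 (y) x 70 (z) mm, origin at the centre of its underside. In its top four alike gaps lie side by side along y, 36 mm apart; a leaf goes in with its x along the fixture's x. Each mouth is 34 mm long (x), 13 mm wide (y); the solid floor lies 60 mm below the mouth
- gap_1 (a point): centre of the mouth of gap number 1, level with the fixture's top face; axes as the fixture's. In every gap a pair of steel jaws begins 5 mm below the mouth, rounded at the top (4 mm radius), 3 mm apart, then flat down almost to the floor; each jaw yields up to 5 mm sideways (y) against its spring
- gap_2 (a point): centre of the mouth of gap number 2, level with the fixture's top face; axes as the fixture's. The gaps look the same and which is which varies. In the proper one the leaf slides with a drag of about 3 to 7 N (at rest about half of it can remain), which holds the gauge when let go
- gap_3 (a point): centre of the mouth of gap number 3, level with the fixture's top face; axes as the fixture's. In the two slack gaps the drag is below 0.5 N and a released gauge falls through to the floor
- gap_4 (a point): centre of the mouth of gap number 4, level with the fixture's top face; axes as the fixture's. The seized gap stops the leaf's taper about 13 mm below the mouth and would need far more than 15 N of push
- ball_gauge: bystander: like gauge with a round, waisted handle 32 mm tall, in another slot of the rack (origin at its shoulder)
- tee_gauge: bystander: like gauge with a T-shaped handle 34 mm tall, in another slot of the rack (origin at its shoulder)
- test_block: bystander: loose steel hardness test block 60 x 12 x 40 mm standing on the bench
- anvil: bystander: loose mushroom-shaped steel anvil, 44 mm across, 34 mm tall
- loupe: bystander: loose black loupe, 38 mm across, 34 mm tall
Mind the look-alikes: they are no part of the job. Leave any turquoise or white look-alike of the gauge alone.

How it is judged:
By the outcome, as a careful person would: the job done as asked, in the order asked, and still so for the second after the job is handed in, with the robot touching nothing.
It also fails if it takes over 61 s, if anything falls off the work surface, if the arm or the gripper's body presses on something with over 40 N, if the wrist force passes 120 N, or if a joint passes its speed limit or range.

ROBOT

A 6-joint arm with a two-finger parallel gripper is mounted at the origin on the work surface. World frame = base frame: x ahead of the robot, y to its left, z up, the work surface at z = 0. Lengths are in mm, angles in rad, forces in N, time in s.
With the tool pointing down it reaches from about 300 to 775 mm from the base axis. Payload 14.6 kg.
Tool frame: the origin (TCP) lies between the finger pads, 19 mm behind the fingertips; this is the grasp point; z points along the fingers, y is the line along which they close (so a half turn about z gives the same grasp; the last joint's range is limited). The gripper opens to 94 mm and grips with 3 to 60 N. Pads are 16 mm wide; open, the fingers measure 119 mm over their backs; the gripper's body (75 mm by 177 mm) begins 78 mm behind the grasp point.
Start: joints at [-1.285, 0.3, 1.521, -0, 1.321, -0.067], TCP at [190.032, -516.117, 224.246] pointing down, gripper open.
Joint ranges: [-3.03, 3.03], [-0.79, 2.21], [0.23, 2.52], [-1.04, 4.18], [0, 3.07], [-2.55, 2.55]. Speed limits (rad/s): [2.22, 2.22, 2.57, 3.14, 3.14, 3.14].

INTERFACE

Orientations are given as [roll, pitch, yaw] about the fixed x, y, z axes, in that order (R = Rz(yaw) Ry(pitch) Rx(roll)).
In Python, from cell import manip gives the robot as it stands. The module is installed in compiled form; this text tells all that it offers.
- The arm moves only by the shell command python3 -m creep 'ROWS' [FORCE]. ROWS is JSON, a list of rows, each a list of 3 entries, a list of its own where there are three numbers: the opening, from -1 (shut) to 1 (fully open), then the shift along the tool's x, y, z in cm, then the turn about the tool's z in units of 5 degrees (1.0 is 5 degrees). In form: [[grip, [tx, ty, tz], roll], ...]. A call has 1 to 12 rows; each row is the pose to reach, as a shift and turn from the pose commanded when the call began, along the tool's axes at that moment; what a row does not reach only later rows make up. A row lasts 1/10 s, in which the tool goes at most 50 mm and 8.59 degrees, less where a joint would pass 70% of its speed; a pose out of reach is approached as far as the arm can. A call with a gripper value outside its range is refused whole. The fingers move at their own pace and stop on an object; FORCE is the grip in N (left out, the last holds). Time passes only in rows, so rows that repeat a pose let the fingers close. It gives the time, the measured TCP pose, the force, the opening and the grip force at its end, in the units of the state.
- manip.read_state(): the state, without advancing time (a new reading comes with each control period).
- manip.camera(name): name is "side" or "top"; returns the picture (384x512x3 uint8, red, green, blue); there is no depth.
- manip.camera_params(name): a dict with "fovy" (degrees; the focal length in pixels is half the picture's height over the tangent of half this angle, whatever the lens; pixels are square), "cx", "cy" (the principal point, pixels), "origin" and "attitude" of the camera in the world. Camera axes: x right, y down, z forward; pixel columns grow to the right and rows downward; lengths in mm; the calibration is good to about 2 mm. A picture is of the moment at which its call begins. camera_params takes no time and is no camera call.
- manip.sign_off(): hands the job in; it is judged then, once.
The state is a dict: "clock": time; "joints": joint angles; "qd": joint speeds; "effort": joint torques, N m; "eef_pos": TCP position; "eef_rot": TCP orientation; "wrist_force": force on the tool from outside, world axes, zero at the start; "moment": the same for the moment, N m; "finger_gap": finger opening in mm; "finger_force": force on a finger pad.
Only numpy, scipy, OpenCV 4.12 (cv2) and the standard library are available. Lean on these libraries where they do the work, as an engineer would, in place of code of your own. Each camera call takes 0.05 s, during which the arm holds its last target. There are 200 camera calls.

## Working session

There is one attempt and no reset: what is moved stays moved. The work goes in short steps, Python scripts to look and compute and a shell command to move; the robot and the scene stay as the last step left them, time stands still between calls to the robot, and variables do not carry over. Pictures are saved under pics/ and viewed, at most 10 in all, crops included, and the job is handed in when it is done.

```bash
mkdir -p pics; python3 - <<'E'
from cell import manip
import cv2
for n in("top","side"):
    cv2.imwrite(f"pics/{n}0.png",manip.camera(n)[:,:,::-1]); print(n,manip.camera_params(n))
print(manip.read_state())
E
```

```text
top {'fovy': 54.8880206153899, 'cx': 259.7499927532323, 'cy': 191.01919220977592, 'origin': array([431.4374625 ,  42.83329961, 998.45070229]), 'attitude': array([-3.01945201,  0.02473824, -1.5731805 ])}
side {'fovy': 45.20309184921454, 'cx': 249.05476775301358, 'cy': 187.04069881704197, 'origin': array([397.1019233 , 809.97043374, 660.60452504]), 'attitude': array([-2.20281318,  0.00374961, -2.94309683])}
{'clock': 0.1, 'joints': array([-1.28459703e+00,  3.00405579e-01,  1.52153671e+00, -6.57546740e-06,
        1.32070852e+00, -6.65957997e-02]), 'qd': array([-0.00125   , -0.00108294, -0.00080719,  0.00143569,  0.0008218 ,
        0.00068272]), 'effort': array([ 5.58056240e-05, -5.32649302e+01, -3.53286803e+01,  7.09277205e-02,
        2.35201127e-02, -6.14420105e-05]), 'eef_pos': array([ 189.97111587, -515.90931477,  223.74103327]), 'eef_rot': array([-3.14053642e+00, -6.40613253e-05,  3.52796690e-01]), 'wrist_force': array([-0.04345084, -0.25293807, -0.30806783]), 'moment': array([-0.0034965 ,  0.02265576,  0.00225087]), 'finger_force': 0.0, 'finger_gap': 93.63358760495689}
```

View pics/top0.png

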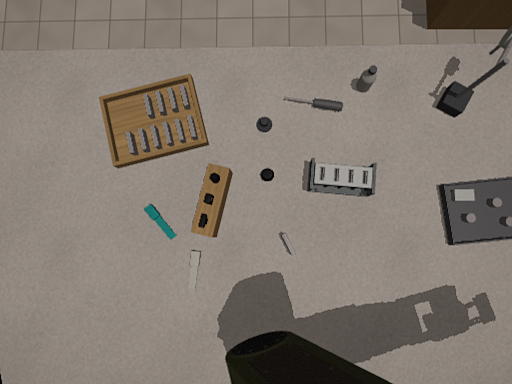

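View pics/side0.png

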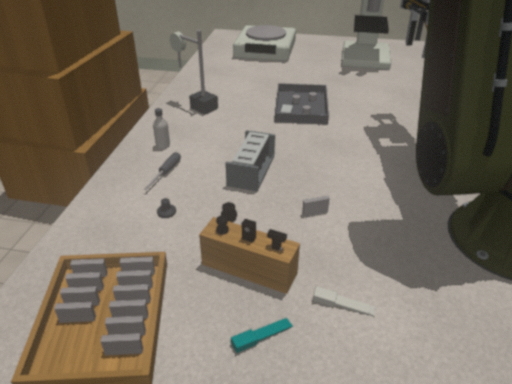

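The top view shows the rack around (212,200), with handles at (215,178), (208,199) and (203,221). The fixture is around (342,178). In the side view the handles are at about (223,225), (249,231) and (277,240). Next I'll enlarge both views.

```bash
python3 - <<'E'
import cv2,numpy as np
t=cv2.imread("pics/top0.png");s=cv2.imread("pics/side0.png")
a=cv2.resize(t[155:245,180:240],None,fx=6,fy=6,interpolation=cv2.INTER_CUBIC)
b=cv2.resize(s[195:295,190:305],(430,374),interpolation=cv2.INTER_CUBIC)
c=np.zeros((600,800,3),np.uint8);c[:540,:360]=a;c[:374,365:795]=b;
cv2.imwrite("pics/c1.png",c)
a=cv2.resize(t[150:205,295:385],None,fx=8,fy=8,interpolation=cv2.INTER_CUBIC)
cv2.imwrite("pics/c2.png",a)
E
```

```text
(no output)
```

View pics/c1.png

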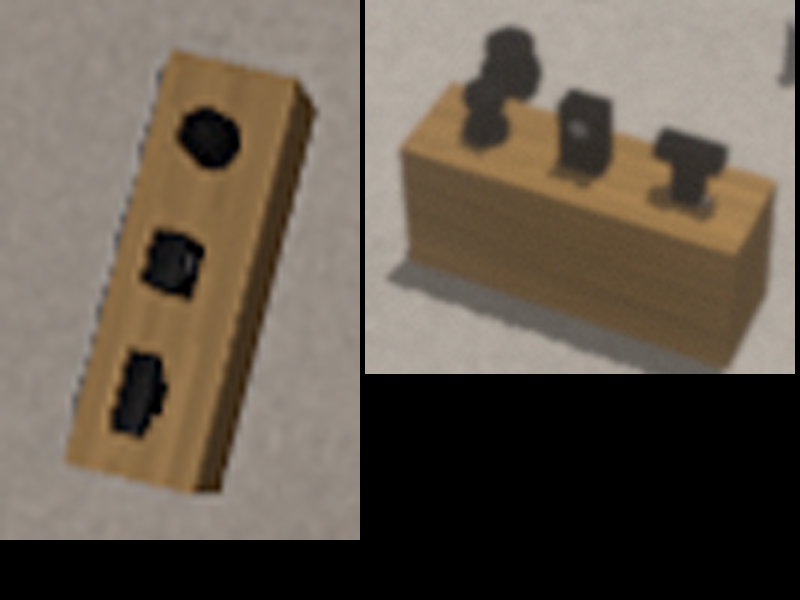

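View pics/c2.png

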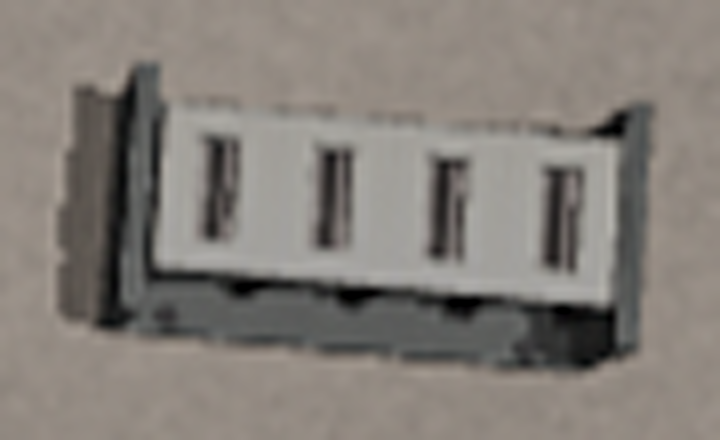

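The middle gauge, at top (208.5,199), has the rectangular handle. The one above it is the ball gauge and the one below is the tee. The four gaps are at top (322.5,174), (337,175), (351,176) and (365,177). Next I'll measure both objects.

```bash
cat > h.py <<'E'
import numpy as np,cv2
from cell import manip
from scipy.spatial.transform import Rotation as R
def ray(n,px):
    p=manip.camera_params(n);f=192/np.tan(np.radians(p['fovy'])/2)
    px=np.atleast_2d(px).astype(float)
    d=np.c_[(px-[p['cx'],p['cy']])/f,np.ones(len(px))]
    return p['origin'],R.from_euler('xyz',p['attitude']).apply(d)
def plane(n,px,z):
    o,d=ray(n,px);return (o+d*((z-o[2])/d[:,2])[:,None])[:,:2]
def proj(n,P):
    p=manip.camera_params(n);f=192/np.tan(np.radians(p['fovy'])/2)
    c=R.from_euler('xyz',p['attitude']).inv().apply(np.atleast_2d(P)-p['origin'])
    return c[:,:2]/c[:,2:]*f+[p['cx'],p['cy']]
E
python3 - <<'E'
from h import *
np.set_printoptions(precision=2,suppress=True)
def big(m):
    cs,_=cv2.findContours(m.astype(np.uint8),cv2.RETR_EXTERNAL,cv2.CHAIN_APPROX_NONE);return max(cs,key=cv2.contourArea)[:,0,:]
def rect(n,c,z):
    w=plane(n,c,z).astype(np.float32);(cx,cy),wh,a=cv2.minAreaRect(cv2.convexHull(w));return (cx,cy),wh,a
def roi(sh,b):
    r=np.zeros(sh[:2],bool);r[b[1]:b[3],b[0]:b[2]]=1;return r
for n,rb,fb in(("top",(185,155,240,245),(300,150,385,205)),("side",(190,215,305,295),(220,125,285,195))):
    im=cv2.imread(f"pics/{n}0.png");hsv=cv2.cvtColor(im,cv2.COLOR_BGR2HSV)
    H,S,V=[hsv[...,i].astype(int) for i in range(3)]
    print(n,"wood V pct",np.percentile(V[roi(im.shape,rb)&(S>90)&(V>50)],[5,25,50,75,95]))
    m=roi(im.shape,rb)&(S>80)&(V>(125 if n=="top" else 118)); 
    m=cv2.morphologyEx(m.astype(np.uint8),cv2.MORPH_OPEN,np.ones((3,3)))
    print("rack",rect(n,big(m),80))
    m=roi(im.shape,fb)&(S<32)&(V>135)
    print("fix S,V",S[175,329],V[175,329])
    c=big(m);print("fixture",rect(n,c,70),c.min(0),c.max(0))
    hull=np.zeros(im.shape[:2],np.uint8);cv2.fillConvexPoly(hull,cv2.convexHull(c),1)
    hull=cv2.erode(hull,np.ones((3,3)));face=np.median(V[m])
    g=(hull>0)&(V<face*0.78)
    k,l,st,ce=cv2.connectedComponentsWithStats(g.astype(np.uint8))
    for i in range(1,k):
        if st[i,4]>8: print(st[i,4],ce[i],plane(n,ce[i],70)[0])
    hm=roi(im.shape,rb)&(V<55)
    k,l,st,ce=cv2.connectedComponentsWithStats(hm.astype(np.uint8))
    for i in range(1,k):
        if st[i,4]>15: print("h",st[i],ce[i],plane(n,ce[i],110)[0])
E
```

```text
top wood V pct [ 63. 125. 134. 139. 146.]
rack ((523.9053955078125, 190.99925231933594), (54.75780487060547, 178.0390625), 76.31045532226562)
fix S,V 13 163
fixture ((580.5030517578125, -143.25466918945312), (214.2215118408203, 138.62049865722656), 89.5276107788086) [300 150] [384 204]
1017 [334.03 182.91] [ 565.11 -122.13]
50 [322.02 172.68] [591.49 -92.52]
48 [336.25 173.9 ] [ 588.13 -128.34]
48 [350.38 175.69] [ 583.31 -163.76]
54 [364.69 176.72] [ 580.43 -199.6 ]
h [210 173  10  10  74] [214.62 177.57] [574.25 174.63]
h [204 194  10  11  75] [208.47 198.57] [522.81 188.96]
h [199 214   9  14  84] [202.88 220.24] [470.44 201.69]
side wood V pct [ 92.  96.  99. 148. 160.]
rack ((524.1612548828125, 191.06996154785156), (58.12800598144531, 180.54183959960938), 76.62445831298828)
fix S,V 22 177
fixture ((576.7452392578125, -106.01925659179688), (169.934814453125, 303.9914855957031), 10.97813892364502) [220 125] [284 194]
22 [246.5  133.27] [ 611.07 -209.14]
22 [257.   135.95] [ 581.97 -200.75]
1526 [250.29 169.88] [568.64 -45.95]
26 [253.04 142.92] [ 585.3 -164.8]
26 [248.96 150.19] [ 588.48 -129.1 ]
28 [243.86 157.86] [593.55 -92.91]
h [227 215   8   5  23] [230.3  216.83] [563.13 171.66]
h [243 221  12  20 145] [248.64 231.85] [521.45 205.96]
h [218 222   9  11  61] [222.11 227.57] [570.71 203.9 ]
h [269 232  15  17 112] [275.71 240.34] [470.72 218.54]
```

```bash
cat >> h.py <<'E'
def shift(target,yawdeg,start=None,yaw0=None):
    "tool-axis shift in cm and turn in 5deg units, from start (default measured)"
    s=manip.read_state();R0=R.from_euler('xyz',s['eef_rot'])
    if yaw0 is not None: R0=R.from_euler('xyz',[np.pi,0,np.radians(yaw0)])
    else: yaw0=np.degrees(s['eef_rot'][2])
    d=R0.inv().apply(np.array(target)-(s['eef_pos'] if start is None else start))/10
    print("shift cm",d.round(2),"turn",round((yaw0-yawdeg)/5,3))
E
python3 -c "
from h import *
shift([524,191,224.2],-13.6,[190.03,-516.12,224.25],20.21)"
```

```text
shift cm [ 55.77 -54.82   0.  ] turn 6.762
```

```bash
python3 -m creep '[[0.1,[55.77,-54.82,0],6.76],[0.1,[55.77,-54.82,0],6.76],[0.1,[55.77,-54.82,0],6.76],[0.1,[55.77,-54.82,0],6.76],[0.1,[55.77,-54.82,0],6.76],[0.1,[55.77,-54.82,0],6.76],[0.1,[55.77,-54.82,0],6.76],[0.1,[55.77,-54.82,0],6.76],[0.1,[55.77,-54.82,0],6.76],[0.1,[55.77,-54.82,0],6.76],[0.1,[55.77,-54.82,0],6.76],[0.1,[55.77,-54.82,0],6.76]]' 10; python3 -c "
from h import *
shift([524,191,224.2],-13.6)"
```

```text
clock: 1.3
eef_pos: [443.1, 20.8, 224.3]
eef_rot: [3.142, -0.0, -0.237]
wrist_force: [1.3, -1.2, -0.3]
finger_gap: 51.6
finger_force: 0.0
shift cm [ 3.870e+00 -1.844e+01  1.000e-02] turn 0.005
```

```bash
python3 -m creep '[[0.1,[3.7,-18,0],0],[0.1,[3.7,-18,0],0],[0.1,[3.7,-18,0],0],[0.1,[3.7,-18,0],0],[0.1,[3.7,-18,0],0],[0.1,[3.7,-18,0],0],[0.1,[3.7,-18,0],0],[0.1,[3.7,-18,0],0]]'; python3 - <<'E'
from h import *
import cv2
shift([524,191,105],-13.6); print(manip.read_state()['wrist_force'])
s=manip.camera("side");cv2.imwrite("pics/s1.png",cv2.resize(s[100:300,150:350,::-1],None,fx=3,fy=3,interpolation=cv2.INTER_CUBIC))
E
```

```text
clock: 2.1
eef_pos: [520.8, 183.9, 224.5]
eef_rot: [-3.142, -0.0, -0.238]
wrist_force: [0.7, -1.0, 0.0]
finger_gap: 51.6
finger_force: 0.0
shift cm [ 0.14 -0.77 11.95] turn -0.011
[ 0.72725628 -0.99328718  0.02138192]
```

View pics/s1.png

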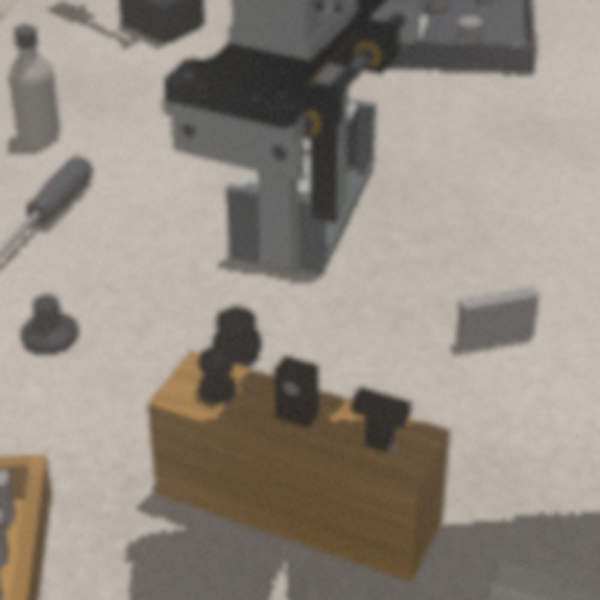

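The side view shows the gripper above the rack and clear of it, with the rectangular handle in the middle. I'll go down now.

```bash
python3 -m creep '[[0.1,[0.1,-0.7,4],0],[0.1,[0.1,-0.7,8],0],[0.1,[0.1,-0.7,9],0],[0.1,[0.1,-0.7,10],0],[0.1,[0.1,-0.7,11],0],[0.1,[0.1,-0.7,11.95],0],[0.1,[0.1,-0.7,11.95],0],[0.1,[0.1,-0.7,11.95],0],[0.1,[0.1,-0.7,11.95],0]]'; python3 - <<'E'
from h import *
import cv2
shift([524,191,105],-13.6)
s=manip.camera("side");cv2.imwrite("pics/s2.png",cv2.resize(s[130:300,180:320,::-1],None,fx=3.5,fy=3.5,interpolation=cv2.INTER_CUBIC))
E
```

```text
clock: 3.05
eef_pos: [523.9, 191.5, 105.5]
eef_rot: [-3.141, -0.001, -0.237]
wrist_force: [0.4, 0.3, 0.6]
finger_gap: 51.3
finger_force: 0.0
shift cm [0.02 0.05 0.05] turn 0.003
```

View pics/s2.png

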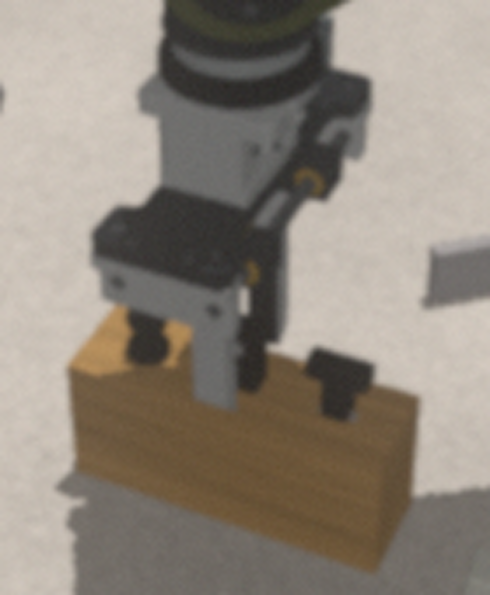

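The near finger is at about (215,370) and the handle behind it at (250,360). That matches the 25° between the line of sight and the closing axis. I'll close the gripper.

```bash
python3 -m creep '[[-1,[0,0,0.05],0],[-1,[0,0,0.05],0],[-1,[0,0,0.05],0],[-1,[0,0,0.05],0],[-1,[0,0,0.05],0],[-1,[0,0,0.05],0],[-1,[0,0,0.05],0],[-1,[0,0,0.05],0]]' 40
```

```text
clock: 3.9
eef_pos: [523.6, 191.4, 104.3]
eef_rot: [3.142, -0.0, -0.237]
wrist_force: [-0.4, -0.6, 0.4]
finger_gap: 15.8
finger_force: 40.0
```

```bash
python3 -m creep '[[-1,[0,0,-1],0],[-1,[0,0,-2],0],[-1,[0,0,-4],0],[-1,[0,0,-7],0],[-1,[0,0,-10],0],[-1,[0,0,-13],0],[-1,[0,0,-13],0],[-1,[0,0,-13],0],[-1,[0,0,-13],0]]'; python3 - <<'E'
from h import *
c=np.array([586.5,-146.4]);y=np.array([np.sin(np.radians(6)),np.cos(np.radians(6))])
for k in(54,18,-18,-54): p=c+k*y;print(p.round(1));shift([*p,235],-6)
s=manip.camera("side");cv2.imwrite("pics/s3.png",cv2.resize(s[60:300,150:350,::-1],None,fx=2.5,fy=2.5,interpolation=cv2.INTER_CUBIC))
E
```

```text
clock: 4.8
eef_pos: [523.2, 191.3, 233.5]
eef_rot: [3.141, 0.001, -0.237]
wrist_force: [0.2, -0.3, 0.1]
finger_gap: 15.4
finger_force: 40.0
[592.1 -92.7]
shift cm [13.37 25.99 -0.15] turn -1.518
[ 588.4 -128.5]
shift cm [13.85 29.56 -0.14] turn -1.518
[ 584.6 -164.3]
shift cm [14.33 33.13 -0.14] turn -1.518
[ 580.9 -200.1]
shift cm [14.8  36.69 -0.14] turn -1.518
```

View pics/s3.png

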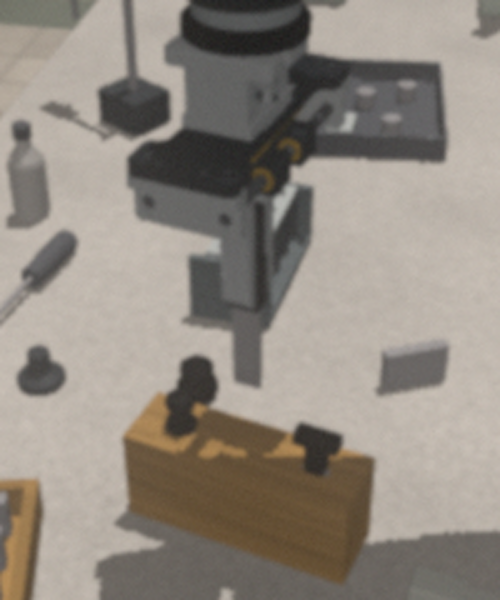

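The gauge is held upright and out of the rack, with its leaf tip at about (249,214) in the side view. The neighbouring gauges haven't moved. I'll go to the nearest gap.

```bash
python3 -m creep '[[-1,[3,6,0],-1.5],[-1,[6,12,0],-1.5],[-1,[9,18,0],-1.5],[-1,[11,21,0],-1.5],[-1,[12.5,24,0],-1.5],[-1,[13.3,25.9,0],-1.5],[-1,[13.3,25.9,0],-1.5],[-1,[13.3,25.9,0],-1.5],[-1,[13.3,25.9,0],-1.5],[-1,[13.3,25.9,0],-1.5]]'; python3 - <<'E'
from h import *
s=manip.read_state();p=s['eef_pos'];r=R.from_euler('xyz',s['eef_rot'])
print("expected tip px",proj("side",p+r.apply([0,0,94.3])))
shift([592.1,-92.7,175],-6)
im=manip.camera("side");cv2.imwrite("pics/s4.png",cv2.resize(im[40:200,180:330,::-1],None,fx=3.6,fy=3.6,interpolation=cv2.INTER_CUBIC))
E
```

```text
clock: 5.85
eef_pos: [591.9, -90.3, 234.2]
eef_rot: [-3.141, 0.0, -0.105]
wrist_force: [-0.4, 0.9, -0.2]
finger_gap: 15.9
finger_force: 40.0
expected tip px [[244.01571356 132.62094007]]
shift cm [0.04 0.23 5.92] turn 0.0
```

View pics/s4.png

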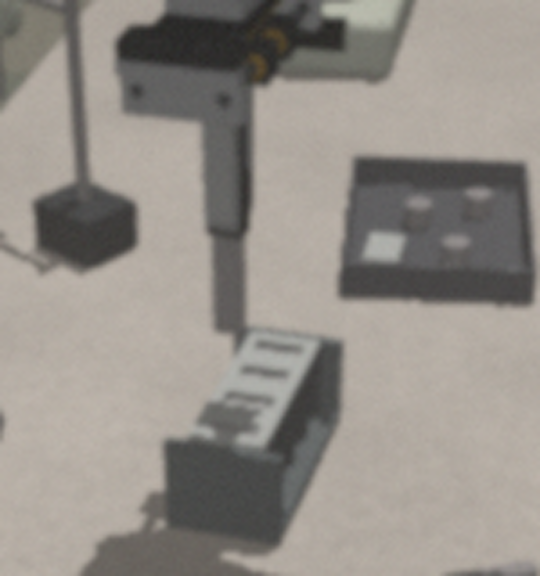

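The leaf tip is at about (243.6,131.7), against an expected (244,132.6), so the leaf length and grip are right. I'll go down to just above the first gap.

```bash
python3 -m creep '[[-1,[0.04,0.2,2],0],[-1,[0.04,0.2,4],0],[-1,[0.04,0.2,5],0],[-1,[0.04,0.2,5.8],0],[-1,[0.04,0.2,6.3],0],[-1,[0.04,0.2,6.3],0],[-1,[0.04,0.2,6.3],0],[-1,[0.04,0.2,6.3],0],[-1,[0.04,0.2,6.3],0]]';  python3 -c "
from h import *
shift([592.1,-92.7,170],-6)"
```

```text
clock: 6.8
eef_pos: [592.4, -93.6, 171.8]
eef_rot: [3.141, -0.001, -0.106]
wrist_force: [0.5, 0.3, -1.4]
finger_gap: 16.1
finger_force: 40.0
shift cm [-0.04 -0.09  0.18] turn -0.017
```

```bash
python3 -m creep '[[-1,[0,-0.05,0.3],0],[-1,[0,-0.05,0.6],0],[-1,[0,-0.05,0.8],0],[-1,[0,-0.05,1.0],0],[-1,[0,-0.05,1.2],0],[-1,[0,-0.05,1.3],0],[-1,[0,-0.05,1.4],0],[-1,[0,-0.05,1.4],0],[-1,[0,-0.05,1.4],0]]';  python3 -m creep '[[-1,[0,0,0.1],0],[-1,[0,0,0.2],0],[-1,[0,0,0.3],0],[-1,[0,0,0.3],0]]'
```

```text
clock: 7.7
eef_pos: [592.3, -93.1, 157.3]
eef_rot: [3.142, -0.0, -0.106]
wrist_force: [0.4, 0.2, -0.9]
finger_gap: 15.9
finger_force: 40.0
clock: 8.1
eef_pos: [592.2, -93.0, 154.1]
eef_rot: [-3.142, 0.0, -0.106]
wrist_force: [0.4, 0.1, -0.3]
finger_gap: 15.7
finger_force: 40.0
```

```bash
python3 -m creep '[[-1,[0,0,0.1],0],[-1,[0,0,0.2],0],[-1,[0,0,0.2],0]]' ; python3 -m creep '[[-1,[0,0,0.1],0],[-1,[0,0,0.1],0]]' ; python3 -m creep '[[-1,[0,0,0.1],0],[-1,[0,0,0.1],0]]'
```

```text
clock: 8.4
eef_pos: [592.2, -93.1, 152.1]
eef_rot: [-3.142, 0.0, -0.106]
wrist_force: [0.0, -0.2, -0.4]
finger_gap: 15.7
finger_force: 40.0
clock: 8.6
eef_pos: [592.2, -93.1, 151.2]
eef_rot: [-3.142, 0.0, -0.106]
wrist_force: [-0.7, 0.8, -1.0]
finger_gap: 15.6
finger_force: 40.0
clock: 8.8
eef_pos: [592.2, -93.0, 150.2]
eef_rot: [-3.142, 0.0, -0.106]
wrist_force: [-0.6, -0.1, 0.2]
finger_gap: 16.0
finger_force: 40.0
```

```bash
python3 -m creep '[[-1,[0,0,0.1],0],[-1,[0,0,0.2],0],[-1,[0,0,0.3],0]]' ; python3 -m creep '[[-1,[0,0,0.1],0],[-1,[0,0,0.2],0],[-1,[0,0,0.3],0]]' ; python3 -m creep '[[-1,[0,0,0.1],0],[-1,[0,0,0.2],0],[-1,[0,0,0.3],0]]';python3 -m creep '[[-1,[0,0,0.1],0],[-1,[0,0,0.2],0],[-1,[0,0,0.3],0]]'
```

```text
clock: 9.1
eef_pos: [592.3, -93.1, 147.2]
eef_rot: [-3.142, 0.0, -0.106]
wrist_force: [-0.0, -0.5, -0.8]
finger_gap: 15.8
finger_force: 40.0
clock: 9.4
eef_pos: [592.3, -93.1, 144.2]
eef_rot: [3.142, 0.0, -0.106]
wrist_force: [-0.1, -0.0, -0.3]
finger_gap: 15.9
finger_force: 40.0
clock: 9.7
eef_pos: [592.3, -93.1, 141.2]
eef_rot: [-3.142, 0.0, -0.106]
wrist_force: [0.3, -0.0, -1.6]
finger_gap: 15.6
finger_force: 40.0
clock: 10.0
eef_pos: [592.3, -93.1, 138.2]
eef_rot: [-3.142, -0.0, -0.106]
wrist_force: [0.1, 0.3, -0.1]
finger_gap: 15.9
finger_force: 40.0
```

This gap is slack: less than about 1 N, with the leaf 26 mm in. Next gap.

```bash
python3 -m creep '[[-1,[0,0,-1],0],[-1,[0,0,-2],0],[-1,[0,0,-3],0],[-1,[0,0,-3.6],0],[-1,[0,0,-3.6],0],[-1,[0,2,-3.6],0],[-1,[0,3.6,-3.6],0],[-1,[0,3.6,-3.6],0],[-1,[0,3.6,-3.6],0],[-1,[0,3.6,-3.6],0]]';  python3 -c "
from h import *
shift([588.4,-128.5,157],-6)"
```

```text
clock: 11.0
eef_pos: [588.4, -128.4, 174.1]
eef_rot: [-3.141, 0.0, -0.106]
wrist_force: [0.2, -0.2, -1.7]
finger_gap: 15.8
finger_force: 40.0
shift cm [-0.    0.01  1.71] turn -0.015
```

Before this descent I'll look at how the gap sits relative to the leaf, using the force readings. First down to a tip height of about 59 mm.

```bash
python3 -m creep '[[-1,[0,0,0.4],0],[-1,[0,0,0.8],0],[-1,[0,0,1.1],0],[-1,[0,0,1.4],0],[-1,[0,0,1.6],0],[-1,[0,0,1.7],0],[-1,[0,0,1.7],0]]'; python3 -m creep '[[-1,[0,0,0.1],0],[-1,[0,0,0.2],0],[-1,[0,0,0.3],0],[-1,[0,0,0.3],0]]'; python3 -m creep '[[-1,[0,0,0.1],0],[-1,[0,0,0.1],0]]' ;  python3 -m creep '[[-1,[0,0,0.1],0],[-1,[0,0,0.1],0]]'
```

```text
clock: 11.7
eef_pos: [588.5, -128.7, 157.3]
eef_rot: [-3.141, -0.0, -0.106]
wrist_force: [-1.4, 1.7, -0.4]
finger_gap: 15.7
finger_force: 40.0
clock: 12.1
eef_pos: [588.5, -128.7, 154.1]
eef_rot: [-3.141, -0.0, -0.106]
wrist_force: [0.8, 3.6, 1.1]
finger_gap: 15.8
finger_force: 40.0
clock: 12.3
eef_pos: [588.4, -128.8, 153.1]
eef_rot: [-3.141, 0.0, -0.106]
wrist_force: [1.4, 3.4, 0.6]
finger_gap: 15.8
finger_force: 40.0
clock: 12.5
eef_pos: [588.4, -128.9, 152.1]
eef_rot: [-3.141, 0.0, -0.106]
wrist_force: [1.0, 4.0, 0.6]
finger_gap: 15.9
finger_force: 40.0
```

A sideways force of about +4 N in y means the leaf sits slightly too far toward -y. I'll shift it 0.7 mm.

```bash
python3 -m creep '[[-1,[0,-0.07,0],0],[-1,[0,-0.07,0],0],[-1,[0,-0.07,0],0]]'; python3 -m creep '[[-1,[0,0,0.1],0],[-1,[0,0,0.1],0]]' ;  python3 -m creep '[[-1,[0,0,0.1],0],[-1,[0,0,0.1],0]]'
```

```text
clock: 12.8
eef_pos: [588.5, -128.1, 152.2]
eef_rot: [-3.142, 0.0, -0.106]
wrist_force: [1.9, 4.1, -0.5]
finger_gap: 15.8
finger_force: 40.0
clock: 13.0
eef_pos: [588.5, -128.2, 151.3]
eef_rot: [3.142, -0.0, -0.106]
wrist_force: [1.3, 3.5, 1.0]
finger_gap: 15.9
finger_force: 40.0
clock: 13.2
eef_pos: [588.5, -128.1, 150.2]
eef_rot: [-3.142, -0.0, -0.106]
wrist_force: [0.9, 3.7, 0.7]
finger_gap: 15.7
finger_force: 40.0
```

```bash
python3 -m creep '[[-1,[0,-0.08,0],0],[-1,[0,-0.08,0],0],[-1,[0,-0.08,0],0]]'; python3 -m creep '[[-1,[0,-0.08,0],0],[-1,[0,-0.08,0],0],[-1,[0,-0.08,0],0]]'
```

```text
clock: 13.5
eef_pos: [588.6, -127.4, 150.2]
eef_rot: [3.141, 0.0, -0.106]
wrist_force: [1.2, 2.1, 0.1]
finger_gap: 15.6
finger_force: 40.0
clock: 13.8
eef_pos: [588.6, -126.9, 150.2]
eef_rot: [3.141, 0.0, -0.106]
wrist_force: [0.4, -1.2, -1.1]
finger_gap: 16.0
finger_force: 40.0
```

The jaws centre at about y = -127.1, so all the gaps lie about 1.4 mm further +y than I measured. I'll continue down.

```bash
python3 -m creep '[[-1,[0,0.02,0.1],0],[-1,[0,0.02,0.2],0],[-1,[0,0.02,0.2],0]]'; for i in 1; do :; done; python3 -m creep '[[-1,[0,0,0.1],0],[-1,[0,0,0.2],0],[-1,[0,0,0.3],0]]';python3 -m creep '[[-1,[0,0,0.1],0],[-1,[0,0,0.2],0],[-1,[0,0,0.3],0]]'
```

```text
clock: 14.1
eef_pos: [588.8, -126.8, 148.5]
eef_rot: [3.142, -0.001, -0.106]
wrist_force: [0.2, -0.3, 3.8]
finger_gap: 16.2
finger_force: 40.0
clock: 14.4
eef_pos: [588.7, -126.8, 145.3]
eef_rot: [3.142, -0.0, -0.106]
wrist_force: [0.1, -0.1, 4.6]
finger_gap: 15.8
finger_force: 40.0
clock: 14.7
eef_pos: [588.5, -126.8, 142.0]
eef_rot: [-3.142, 0.0, -0.106]
wrist_force: [0.8, 0.7, 2.3]
finger_gap: 16.2
finger_force: 40.0
```

```bash
python3 -m creep '[[-1,[0,0,0.1],0],[-1,[0,0,0.2],0],[-1,[0,0,0.3],0]]';python3 -m creep '[[-1,[0,0,0.1],0],[-1,[0,0,0.2],0],[-1,[0,0,0.3],0]]';python3 -m creep '[[-1,[0,0,0.1],0],[-1,[0,0,0.2],0],[-1,[0,0,0.3],0]]'
```

```text
clock: 15.0
eef_pos: [588.6, -126.8, 139.2]
eef_rot: [-3.142, 0.0, -0.106]
wrist_force: [-0.0, -0.0, 3.0]
finger_gap: 15.7
finger_force: 40.0
clock: 15.3
eef_pos: [588.7, -126.8, 136.2]
eef_rot: [-3.142, -0.0, -0.106]
wrist_force: [1.0, -0.4, 2.8]
finger_gap: 15.8
finger_force: 40.0
clock: 15.6
eef_pos: [588.7, -126.8, 133.2]
eef_rot: [-3.142, -0.0, -0.106]
wrist_force: [0.1, -0.3, 4.0]
finger_gap: 15.9
finger_force: 40.0
```

The drag is a steady 3–4 N, so this is the proper gap. I'll finish to half depth and check it before releasing.

```bash
python3 -m creep '[[-1,[0,0,0.1],0],[-1,[0,0,0.2],0],[-1,[0,0,0.3],0],[-1,[0,0,0.4],0],[-1,[0,0,0.4],0],[-1,[0,0,0.4],0]]'; python3 - <<'E'
from h import *
im=manip.camera("side");cv2.imwrite("pics/s5.png",cv2.resize(im[60:200,190:310,::-1],None,fx=4,fy=4,interpolation=cv2.INTER_CUBIC))
p=manip.read_state()['eef_pos'];print(proj("side",[p-[0,0,24.3],[p[0],p[1],70]]))
E
```

```text
clock: 16.2
eef_pos: [588.6, -126.8, 129.1]
eef_rot: [-3.142, 0.0, -0.106]
wrist_force: [1.3, 0.3, 0.9]
finger_gap: 15.8
finger_force: 40.0
[[248.65533908 138.25891705]
 [248.7162858  150.69240562]]
```

View pics/s5.png

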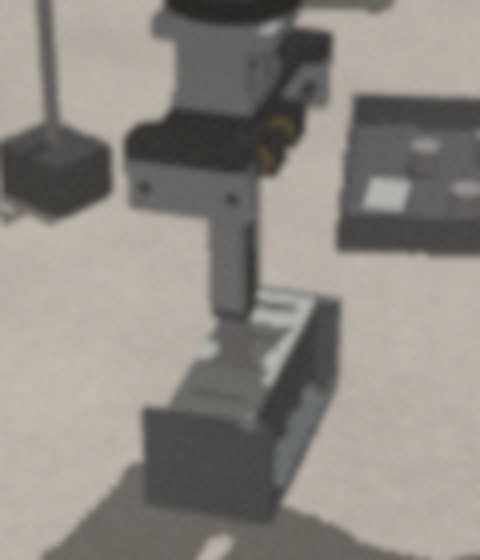

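The leaf is in the second gap, with the shoulder around crop (235,315), about 35 mm above the mouth as computed. I'll release.

```bash
python3 -m creep '[[-0.6,[0,0,0],0],[-0.5,[0,0,0],0],[-0.3,[0,0,0],0],[-0.1,[0,0,0],0],[0,[0,0,0],0],[0,[0,0,0],0]]' 10; python3 -m creep '[[0,[0,0,-1],0],[0,[0,0,-3],0],[0,[0,0,-6],0],[0,[0,0,-10],0],[0,[0,0,-14],0],[0,[0,0,-14],0]]'; python3 -m creep '[[0,[-3,-3,0],0],[0,[-6,-7,0],0],[0,[-9,-11,0],0],[0,[-12,-15,0],0],[0,[-12,-15,0],0],[0,[-12,-15,0],0]]'; python3 - <<'E'
from h import *
a=manip.camera("side")[100:200,190:310,::-1];b=manip.camera("top")[140:215,290:390,::-1]
c=np.zeros((400,800,3),np.uint8);c[:330,:396]=cv2.resize(a,(396,330),interpolation=2);c[:300,400:]=cv2.resize(b,(400,300),interpolation=2)
cv2.imwrite("pics/s6.png",c)
print(proj("side",[[588.6,-126.8,144.8],[588.6,-126.8,104.8]]))
E
```

```text
clock: 16.85
eef_pos: [588.6, -126.8, 129.3]
eef_rot: [-3.142, 0.0, -0.106]
wrist_force: [0.5, 0.3, 0.2]
finger_gap: 46.5
finger_force: 0.0
clock: 17.45
eef_pos: [590.0, -127.1, 276.1]
eef_rot: [3.14, -0.01, -0.106]
wrist_force: [0.0, -0.3, -0.3]
finger_gap: 47.0
finger_force: 0.0
clock: 18.05
eef_pos: [485.1, 35.6, 269.9]
eef_rot: [-3.142, -0.001, -0.104]
wrist_force: [-0.1, -0.3, 0.3]
finger_gap: 47.1
finger_force: 0.0
[[248.5930161  123.31923789]
 [248.66583481 138.22249719]]
```

View pics/s6.png

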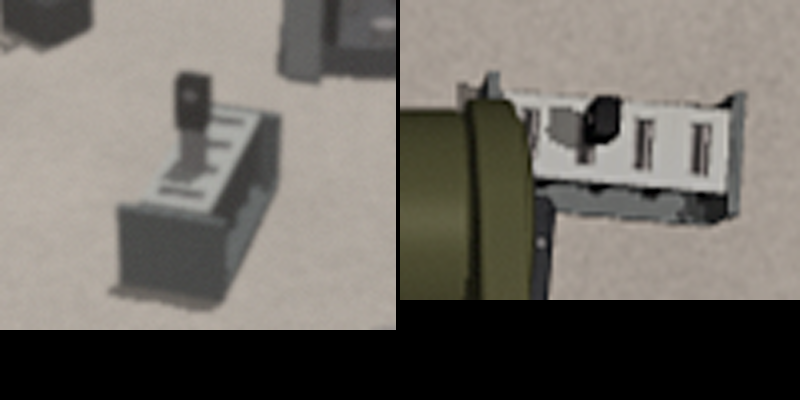

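The gauge stands upright in gap two. Its shoulder is at about (248.5,138.8), against a predicted (248.7,138.2), so the leaf is half in. The arm is clear.

```bash
python3 -c "
from cell import manip
print(manip.sign_off())"
```

```text
the job is handed in; nothing more can be done
None
```

I left the rectangular-handled gauge standing upright, about half its leaf in, in the second gap from the rack end; it dragged at about 3–4 N there and the gap alone holds it. The first gap tried was slack and the other two were not tried. The job was handed in at about 18 s.

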